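Square a guide rail up in its checking fixture and clamp it

TASK

Slide the loose guide rail across the fixture plate, without picking it up, until its long side lies flush along the raised fence strip and its left end touches the stop pin. The fence has been set by hand and its nuts are only finger-tight, so feel for it and do not shove it out of its setting: push the rail gently, on either side of the clamp that stands before its middle, until it is home at both ends. Only then press the toggle clamp's handle fully down so that it locks over the rail, and leave the rail flush and clamped. Do not disturb the caliper, plug gauge, loupe and steel ring lying round the fixture.

Things in the scene. Friction and masses are not known exactly. Their poses are not given: they have to be found in the camera images.
- rail_centre (a point): Centre of the loose guide rail, 9 mm above its underside: a bright steel bar with four counterbored holes in its top, 220 mm long (y axis), 20 mm wide (x), 18 mm high (z), 0.35 to 0.6 kg. It lies flat on the fixture plate, 2 to 6 cm in front of the fence and up to 0.12 rad askew, and slides under 2 to 5 N. Pushed near one end it turns, and the other end swings back.
- rail_left_corner (a point): Lower edge of the rail's far side (+x, the side that goes against the fence) at its left (+y) end: (10, 110, -9) mm from rail_centre in the rail's frame. Home, its y in fixture_datum's frame is 0.
- rail_right_corner (a point): The same lower far edge at the rail's right (-y) end: (10, -110, -9) mm from rail_centre in the rail's frame. With the rail flush, the fence points fence_c0 and fence_c1 (on the fence's middle line, 11 mm behind its near face, 75 mm left and right of its middle) lie 21 mm from rail_centre along the rail's x.
- fixture_datum (a point): Fixture frame, on the plate's top, level with the stop pin's face in y. x points away from the robot towards the fence (yawed with the fixture), y left, z up. The fixed dark steel plate reaches from x = -150 to +30 and y = -275 to +35 mm, its top 22 mm above the bench. The fence is described at fence_zero.
- fence_zero (a point): Mark on the plate under the middle of the fence; axes as fixture_datum, at (0, -112, 0) mm in it. The fence is a steel strip, 205 mm long (y), 22 wide, 8 high; the rail goes against its near face. That face was set by hand anywhere from 8 mm before (-x) to 8 mm behind this mark, turned up to 0.02 rad from its y; this setting is not measured, so feel for it.
- fence (a joint): How far the fence has been shoved back from where it was set, m: 0 at the start, wherever that is; + is away from the robot. It is held by two thumb nuts, only finger-tight: it resists a push square to it like a solid stop up to about 12 N, then slips back and stays there.
- stop_pin (a point): Foot of the stop pin's axis: a rigid upright steel dowel 12 mm across and 14 mm high on the plate, beyond the fence's left end; the rail's left end goes against its right side. Axes as fixture_datum.
- clamp_handle (a joint): Handle of the toggle clamp, rad: 0 = open, raised 0.86 above level; grows as it is pressed down, to 0.86 = level and locked, at a hard stop. A linkage swings the clamp's arm down over the rail with it and sets a sprung rubber foot on the rail's top; past 0.78 it is over dead centre and stays locked. Stays where it is left; takes 2 to 12 N at the grip.
- clamp_grip (a point): Middle of the clamp's black rubber grip (50 mm long along the handle, 16 wide, 11 thick), 50 mm from the handle's hinge, which is at (-109, -110, +24) mm in fixture_datum's frame, axis along y. The handle points from it towards the robot (-x) and, when open, up, its tip then about 60 mm above the hinge. Press it down from above.
- clamp_arm_pivot (a point): Pivot of the clamp's arm, at (-84, -110, +16) mm in fixture_datum's frame. The steel bracket, 36 mm wide (y), stands on the plate in front of the rail's middle, its near and far edges at x = -122 and -72 mm; the raised arm, 10 mm wide, reaches from here over the rail's middle, up to 80 mm above the plate when open, so the rail is pushed left and right of it.
- caliper: digital caliper lying flat on the bench to the right of the fixture, about 76 x 235 x 16 mm; a bystander (origin: centre of its underside).
- plug_gauge: double-ended thread plug gauge lying on the bench to the right, 20 x 102 x 18 mm; a bystander (origin: centre of its underside).
- loupe: black loupe standing on the bench at the front right, 36 mm across and 34 mm high; a bystander (origin: centre of its underside).
- flange_ring: turned steel ring, 92 mm across and 31 mm high, lying on the bench at the front left; a bystander (origin: centre of its underside).

How it is judged:
On the way:
1. the rail lies home, flush on the fence at both ends and against the stop pin, while the clamp is still open (x of fence_c0 in the frame of rail_centre between 0.0195 and 0.0225 m and x of fence_c1 in the frame of rail_centre between 0.0195 and 0.0225 m and y of rail_left_corner in the frame of fixture_datum between -0.002 and 0.0015 m and z of rail_centre in the frame of fixture_datum between 0.007 and 0.011 m and value of joint clamp_handle below 0.5 rad), for 0.2 s.
At the end, for the whole second after the job is handed in: The rail lies flat on the plate at rest, its far side within 1.5 mm of the fence near both its ends, the fence not shifted by over 3 mm, its left end within 2 mm of the stop pin, and the clamp handle is fully down (0.79 rad or more) (x of fence_c0 in the frame of rail_centre between 0.0195 and 0.0225 m and x of fence_c1 in the frame of rail_centre between 0.0195 and 0.0225 m and y of rail_left_corner in the frame of fixture_datum between -0.002 and 0.0015 m and z of rail_centre in the frame of fixture_datum between 0.007 and 0.011 m and value of joint clamp_handle above 0.79 rad and linear speed of guide_rail below 0.005 m/s and angular speed of guide_rail below 0.05 rad/s); the robot touches nothing.
It fails at once if the fence is shoved out of its setting (by more than 3 mm) (value of joint fence above 0.003 m or value of joint fence below -0.003 m).
It fails at once if the rail is lifted off the plate (z of rail_centre in the frame of fixture_datum above 0.025 m).
It fails at once if a bystander is disturbed (moved more than 15 mm) (distance of any of caliper, plug_gauge, loupe, flange_ring from where it was at the start of the episode above 0.015 m).
It also fails if it takes over 72 s, if anything falls off the work surface, if the arm or the gripper's body presses on something with over 40 N, if the wrist force passes 120 N, or if a joint passes its speed limit or range.

ROBOT

A 6-joint arm with a two-finger parallel gripper is mounted at the origin on a cart in front of the work surface, level with it; the furniture and walls round the work are solid. World frame = base frame: x ahead of the robot, y to its left, z up, the work surface at z = 0. Lengths are in m, angles in rad, forces in N, time in s.
With the tool pointing down it reaches from about 0.275 to 0.875 m from the base axis. Payload 12.5 kg.
Tool frame: the origin (TCP) lies on the centre line of the jaws, within the pads' length; the fingertips stand r.finger_overhang ahead of it and the grasp point (between the pads) lies 3 mm ahead of it (r.finger_overhang is the distance from the TCP to the fingertips, in m); z points along the fingers, y is the direction in which the jaws open and shut (so a half turn about z gives the same grasp; the last joint's range is limited). The gripper opens to 85 mm and grips with 20 to 120 N. Pads are 22 mm wide; open, the fingers measure 114 mm over their backs; the gripper's body (76 mm by 85 mm) begins 54 mm behind the grasp point. The pads swing forward as they close: fully open they stand 13 mm farther back than shut.
Start: joints at [-1.406, 0.351, 1.652, -0, 1.139, -0.085], TCP at [0.136, -0.533, 0.253] pointing down, gripper open.
Joint ranges: [-2.75, 2.75], [-0.79, 2.1], [0.01, 2.65], [-1.57, 4.71], [0.07, 3.14], [-2.87, 2.87]. Speed limits (rad/s): [2.22, 2.22, 2.79, 3.14, 3.14, 3.14].

INTERFACE

Orientations are given as a unit quaternion [x, y, z, w].
In Python, from cell import r, optics gives the robot as it stands. The module is installed in compiled form; this text tells all that it offers. Calls block until the motion is done:
- r.move_to(position, orientation): joint-space move of the TCP to a pose.
- r.move_linear(position, rot=None, vel=0.15): straight line of the TCP; rot=None keeps the orientation; vel is the mean speed in m/s.
- r.set_joints(angles): joint-space move.
- r.set_gripper(opening, squeeze=None): opening from 0.0 (shut) to 1.0 (fully open); squeeze is the grip in N (None keeps the last); returns when the fingers have stopped.
- r.sleep(seconds).
- r.inverse_kinematics(position, orientation): joint angles nearest the present ones, or None.
- optics.get_image(name): name is "side" or "top" or "wrist"; returns a dict with "pixels" (420x560x3 uint8, red, green, blue), "depth" (420x560 float32, m along the optical axis (not along the pixel's ray), 0 where there is no reading), "fx", "fy", "cx", "cy" (pixels), "camera_from_world" (4x4, takes a point from world to camera coordinates); the wrist camera has in their place "mount" (4x4, takes a point from camera to tool coordinates, whose origin is the TCP and whose axes are the flange's). Camera axes: x right, y down, z forward; pixel columns grow to the right and rows downward; lengths in m; the calibration is good to about 2 mm. A picture is of the moment at which its call begins: read the wrist's pose just before it.
A pose or a line that the arm cannot do raises r.PlanningError and nothing moves.
- r.hand_in(): hands the job in, once; it reports no verdict.
Readings, each from a call of its own:
- r.current_t(): time.
- r.current_q(): joint angles.
- r.current_qvel(): joint speeds.
- r.current_effort(): joint torques, N m.
- r.current_tool_pos(): TCP position.
- r.current_ee_rot(): TCP orientation.
- r.current_contact_force(): force on the tool from outside, world axes, zero at the start.
- r.current_torque(): the same for the moment, N m.
- r.current_opening(): opening from 0.0 (shut) to 1.0 (fully open).
Only numpy, scipy, OpenCV 4.12 (cv2) and the standard library are available. Lean on these libraries where they do the work, as an engineer would, in place of code of your own. Each camera call takes 0.05 s, during which the arm holds its last target. There are 200 camera calls.

## Working session

There is one attempt and no reset: what is moved stays moved. The work goes in short steps, each a Python script; the robot and the scene stay as the last script left them, time stands still between calls to the robot, and variables do not carry over. Pictures are saved under pics/ and viewed, about 8 in all and at most 12, crops included, and the job is handed in when it is done.

```bash
mkdir -p pics; ls; python3 - <<'E'
from cell import r, optics
import cv2,numpy as np,pickle
print(r.current_t(), r.finger_overhang, r.current_ee_rot(), r.current_contact_force())
d={}
for n in("top","side"):
    im=optics.get_image(n); d[n]=im
    cv2.imwrite(f"pics/{n}0.png",im["pixels"][:,:,::-1])
    print(n,im["fx"],im["cx"],im["cy"],np.linalg.inv(im["camera_from_world"]).round(3))
pickle.dump(d,open("d0.pkl","wb"))
E
```

```text
pics
0.0 0.022 [ 9.92207992e-01  1.24591169e-01 -3.18645218e-05 -5.83718059e-04] [-0.83848224 -0.68996403  0.89855495]
top 433.1491085988177 278.38638235451816 206.2944691137362 [[-0.002 -0.991  0.137  0.343]
 [-1.     0.003  0.005 -0.032]
 [-0.005 -0.137 -0.991  1.21 ]
 [ 0.     0.     0.     1.   ]]
side 527.288919698594 275.60172100388104 208.6537684809388 [[-0.928 -0.202  0.313  0.131]
 [-0.372  0.486 -0.79   0.935]
 [ 0.007 -0.85  -0.527  0.738]
 [ 0.     0.     0.     1.   ]]
```

View pics/top0.png

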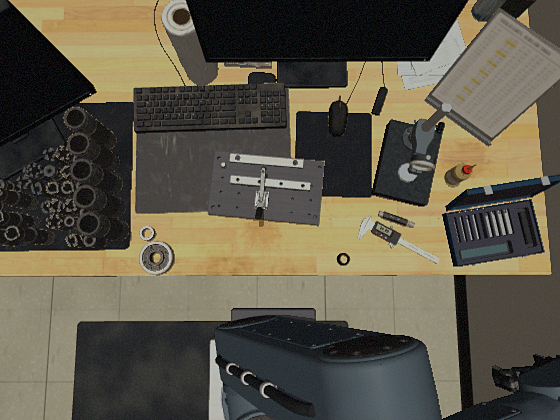

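View pics/side0.png

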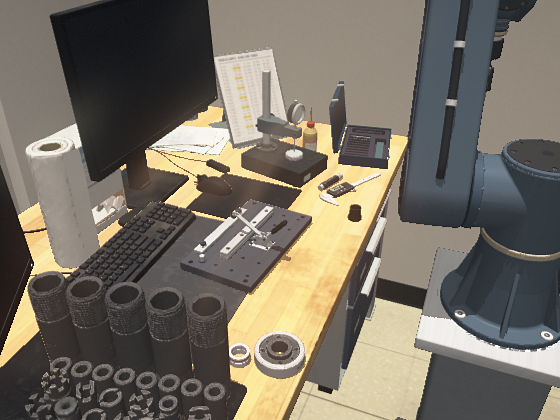

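```bash
cat > h.py <<'E'
from cell import r, optics
import numpy as np, cv2, pickle
from scipy.spatial.transform import Rotation as R
def down(yaw): return (R.from_euler('z',yaw)*R.from_quat([1,0,0,0])).as_quat()
def wrist(name):
    p=np.array(r.current_tool_pos()); q=r.current_ee_rot()
    im=optics.get_image("wrist"); T=np.eye(4); T[:3,:3]=R.from_quat(q).as_matrix(); T[:3,3]=p
    im["wfc"]=T@im["mount"]
    cv2.imwrite(f"pics/{name}.png",im["pixels"][:,:,::-1]); pickle.dump(im,open(name+".pkl","wb")); return im
def ray(im,uv,z):
    uv=np.atleast_2d(uv).astype(float); M=im["wfc"] if "wfc" in im else np.linalg.inv(im["camera_from_world"])
    d=np.c_[(uv[:,0]-im["cx"])/im["fx"],(uv[:,1]-im["cy"])/im["fy"],np.ones(len(uv))]@M[:3,:3].T
    return M[:3,3]+d*((z-M[2,3])/d[:,2])[:,None]
E
python3 - <<'E'
from h import *
d=pickle.load(open("d0.pkl","rb"))
print("plate/rail rough",ray(d["top"],[[215,152],[325,160],[208,214],[320,225],[231,181],[311,185]],.03).round(3))
t=r.current_t()
q=down(-0.07)
print(r.inverse_kinematics([.50,0,.36],q))
r.move_to([.50,0,.36],q)
im=wrist("w1"); print(r.current_t()-t, im["mount"].round(3),im["fx"],r.current_contact_force(),r.current_q())
E
```

```text
plate/rail rough [[ 0.661  0.151  0.03 ]
 [ 0.637 -0.156  0.03 ]
 [ 0.486  0.167  0.03 ]
 [ 0.455 -0.139  0.03 ]
 [ 0.578  0.105  0.03 ]
 [ 0.566 -0.116  0.03 ]]
[-9.31345840e-02  1.64652517e-01  1.62913186e+00 -4.44089210e-16
  1.34780828e+00  1.54766174e+00]
2.3832999999999998 [[-0.    -0.96  -0.281  0.072]
 [ 1.    -0.    -0.     0.001]
 [-0.    -0.281  0.96  -0.12 ]
 [ 0.     0.     0.     1.   ]] 320.7474933415808 [-0.53994296 -0.38940046  0.05470354] [-9.42103830e-02  1.64893386e-01  1.62919203e+00 -8.05244940e-05
  1.34774858e+00  1.54738160e+00]
```

View pics/w1.png

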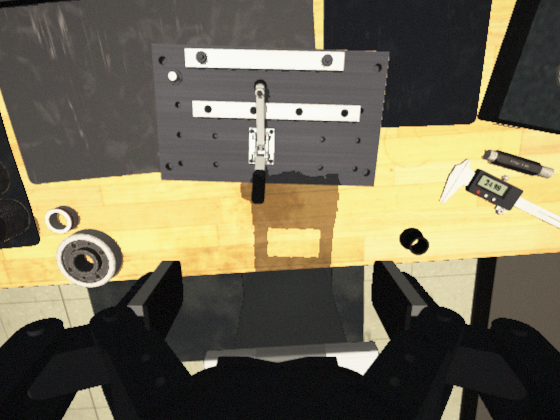

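```bash
cat >> h.py <<'E'
def strip(im,cols,r0,r1,z,thr=150):
    "far and near edge points of a bright strip, lines fitted in world; returns per edge (x at y=0-fit slope, intercept)"
    g=cv2.GaussianBlur(im["pixels"],(1,1),0).mean(2); far=[];near=[]
    for c in cols:
        k=np.where(g[r0:r1,c]>thr)[0]
        if len(k)>3: far.append((c,r0+k[0]-.5)); near.append((c,r0+k[-1]+.5))
    out=[]
    for e in(far,near):
        P=ray(im,e,z); s=np.polyfit(P[:,1],P[:,0],1)
        for _ in range(2):
            ok=abs(P[:,0]-np.polyval(s,P[:,1]))<.0015; s=np.polyfit(P[ok,1],P[ok,0],1)
        out.append((s,ok.mean()))
    return out
E
python3 - <<'E'
from h import *
im=pickle.load(open("w1.pkl","rb")); g=im["pixels"].mean(2)
cols=[*range(200,248),*range(278,355)]
print("cam",im["wfc"][:3,3])
print("rail",strip(im,cols,92,130,.040))
print("fence",strip(im,[*range(215,320)],42,80,.030))
for n,row,a,b,z in(("rail L",108,180,215,.04),("rail R",114,340,375,.04),("fence L",58,170,200,.03),("fence R",62,330,355,.03),("plate L",60,145,170,.022),("plateR",85,375,400,.022)):
    print(n,g[row,a:b].round().astype(int).tolist())
# pin
k=(g[68:86,162:184]>150); ys,xs=np.where(k); c=[xs.mean()+162,ys.mean()+68]; print("pin px",c,k.sum(),ray(im,[c],.036))
# plate by dark top edges
for c in(170,180,360,372): print(c,g[36:56,c].round().astype(int).tolist(), g[175:195,c].round().astype(int).tolist())
E
```

```text
cam [ 0.57159854 -0.00624371  0.48025262]
rail [(array([0.09974934, 0.58576592]), np.float64(1.0)), (array([0.0997116 , 0.56466088]), np.float64(1.0))]
fence [(array([0.09285702, 0.65042555]), np.float64(0.9523809523809523)), (array([0.09286251, 0.62746433]), np.float64(1.0))]
rail L [107, 106, 105, 109, 106, 108, 107, 108, 109, 105, 105, 109, 175, 241, 248, 248, 248, 248, 249, 248, 248, 249, 249, 242, 175, 66, 38, 44, 44, 42, 44, 178, 243, 249, 249]
rail R [234, 132, 34, 37, 36, 32, 43, 127, 233, 247, 248, 247, 247, 247, 247, 248, 246, 247, 247, 224, 133, 96, 100, 101, 101, 101, 104, 103, 100, 99, 103, 100, 103, 98, 100]
fence L [102, 102, 102, 105, 106, 101, 106, 104, 107, 101, 102, 102, 104, 103, 137, 234, 246, 247, 247, 247, 247, 247, 247, 248, 247, 229, 152, 104, 97, 88]
fence R [104, 91, 219, 245, 247, 247, 246, 247, 247, 245, 247, 246, 245, 236, 159, 93, 96, 96, 98, 97, 94, 96, 97, 98, 96]
plate L [86, 82, 82, 80, 83, 82, 82, 93, 103, 104, 103, 104, 99, 66, 29, 24, 29, 48, 68, 96, 105, 97, 102, 106, 106]
plateR [99, 95, 100, 98, 100, 99, 100, 100, 98, 100, 125, 77, 30, 33, 31,
[... 196 characters left out ...]
4, 101, 98, 99, 103, 109, 105, 104, 103, 102, 102] [95, 96, 97, 99, 113, 180, 211, 215, 217, 217, 215, 215, 216, 213, 212, 213, 214, 216, 217, 217]
180 [87, 88, 86, 83, 85, 86, 83, 85, 94, 102, 104, 98, 98, 104, 106, 102, 106, 101, 104, 105] [95, 94, 96, 98, 97, 176, 218, 217, 216, 213, 210, 209, 208, 212, 214, 218, 218, 218, 218, 215]
360 [33, 33, 32, 30, 32, 36, 37, 32, 31, 33, 33, 33, 35, 33, 65, 99, 96, 98, 91, 96] [97, 97, 98, 98, 98, 99, 100, 99, 96, 101, 138, 197, 209, 207, 216, 216, 217, 215, 216, 217]
372 [37, 39, 33, 34, 32, 33, 35, 33, 35, 34, 33, 31, 30, 32, 88, 120, 101, 102, 96, 101] [101, 97, 100, 98, 96, 100, 99, 99, 101, 100, 101, 159, 207, 212, 215, 214, 214, 213, 215, 215]
```

```bash
cat >> h.py <<'E'
PHI=-0.0926; EX=np.array([np.cos(PHI),np.sin(PHI)]); EY=np.array([-np.sin(PHI),np.cos(PHI)])
PIN=np.array([0.6273,0.1252])
def fit_origin():
    p=PIN-.006*EY  # pin's right face
    # slide along EX to fence near face x=0.628+0.0929*y
    s=(0.628+0.0929*p[1]-p[0])/(EX[0]-0.0929*EX[1]); return p+s*EX
O=fit_origin()
def toF(P): P=np.asarray(P)[...,:2]-O; return np.stack([P@EX,P@EY],-1)
def W(fx,fy,z): return [*(O+fx*EX+fy*EY),z]
Q=down(PHI)
def go(fx,fy,z,vel=.3): r.move_linear(W(fx,fy,z),rot=None,vel=vel)
def F(): f=np.array(r.current_contact_force()); return np.array([f[:2]@EX,f[:2]@EY,f[2]])
E
python3 - <<'E'
from h import *
im=pickle.load(open("w1.pkl","rb"))
print("O",O,"rail ends",toF(ray(im,[[192,108],[360,114]],.04)),"fence ends",toF(ray(im,[[184.2,58],[344.3,62]],.03)))
print("plate",toF(ray(im,[[180,43.5],[360,50],[175,179.7],[365,185.7],[153,60],[388,85]],.022)), "pin",toF(PIN))
print("grip", toF(ray(im,[[259,187]],.085)),"arm tip",toF(ray(im,[[260,88]],.1)))
t=r.current_t()
r.set_gripper(0.0); print("grip t",r.current_t()-t, r.current_opening())
yl=-.110+.07; 
r.move_to(W(-.095,yl,.16),Q); print(r.current_t()-t)
go(-.095,yl,.052); print(r.current_t()-t); r.sleep(.1)
for i in range(4): print(F().round(2)); r.sleep(.05)
t=r.current_t(); go(-.093,yl,.052,vel=.05); print(r.current_t()-t, toF(r.current_tool_pos()),F())
E
```

```text
O [0.6389706  0.11809039] rail ends [[-0.05166771 -0.01871682]
 [-0.05444509 -0.23972186]] fence ends [[ 0.00979395 -0.00939622]
 [ 0.00952562 -0.21583898]]
plate [[ 0.02808623 -0.00284169]
 [ 0.02547735 -0.23663784]
 [-0.15168805  0.01577142]
 [-0.15461699 -0.26101836]
 [ 0.00765846  0.0338237 ]
 [-0.01635106 -0.2781743 ]] pin [-0.01227801  0.006     ]
grip [[-0.14556234 -0.1095354 ]] arm tip [[-0.0292418  -0.11075132]]
grip t 0.7667000000000002 -0.002503743639455312
1.6584000000000003
2.1667000000000005
[-0.13  0.57  0.68]
[-0.02  0.73  0.44]
[-1.01 -0.25  0.66]
[-0.02 -0.07 -0.32]
0.25 [-0.09278448 -0.03998861] [-0.24183783  0.01836898  0.3696081 ]
```

```bash
cat >> h.py <<'E'
def Fm(n=4):
    a=[]
    for _ in range(n): a.append(F()); r.sleep(.012)
    return np.mean(a,0)
E
python3 - <<'E'
from h import *
t0=r.current_t(); yl=-.04
go(-.079,yl,.052,.1); b=Fm()
for x in np.arange(-.0775,-.066,.0015):
    go(x,yl,.052,.05); f=Fm()-b; print(round(x,4),f.round(2))
    if f[0]<-1.5: break
go(-.061,yl,.052,.05); print(r.current_t()-t0,(Fm()-b).round(2), toF(r.current_tool_pos()))
E
```

```text
-0.0775 [0.25 0.31 0.44]
-0.076 [ 0.42 -0.17 -0.48]
-0.0745 [ 0.49 -0.48 -0.53]
-0.073 [ 0.2  -0.25 -0.16]
-0.0715 [-0.45 -0.03 -0.23]
-0.07 [-0.24  0.02 -0.02]
-0.0685 [-0.22  0.06 -0.75]
-0.067 [ 0.03 -0.02 -0.05]
2.858299999999999 [ 0.29  0.1  -0.17] [-0.06057097 -0.0400198 ]
```

```bash
python3 - <<'E'
from h import *
im=wrist("w2"); s=optics.get_image("side")
cv2.imwrite("pics/m2.png",np.hstack([cv2.resize(im["pixels"][:,:,::-1],(400,300)),cv2.resize(s["pixels"][170:320,150:350,::-1],(400,300))]))
E
```

```text
(no output)
```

View pics/m2.png

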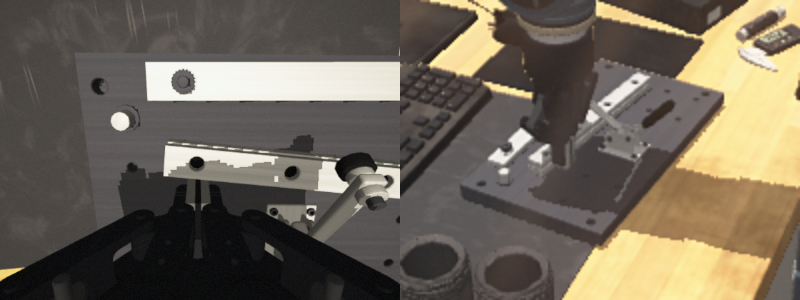

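```bash
cat >> h.py <<'E'
def hop(fx,fy,back=.02,zc=.15,vel=.4):
    p=toF(r.current_tool_pos()); go(p[0]-back,p[1],.052,.2)
    go(p[0]-back,p[1],zc,vel); go(fx,fy,zc,vel); go(fx,fy,.052,vel)
E
python3 - <<'E'
from h import *
t0=r.current_t()
hop(-.088,-.18); b=Fm(); go(-.049,-.18,.052,.08); print((Fm()-b).round(2),r.current_t()-t0)
hop(-.075,-.04); b=Fm(); go(-.042,-.04,.052,.08); print((Fm()-b).round(2),r.current_t()-t0)
go(-.062,-.04,.052,.2); go(-.08,-.11,.30,.4)
im=wrist("w3"); print(r.current_t()-t0,r.current_t())
E
```

```text
[-0.54 -0.81 -0.5 ] 2.2415999999999983
[-0.2  -0.24 -0.42] 4.408299999999999
5.5 13.6917
```

View pics/w3.png

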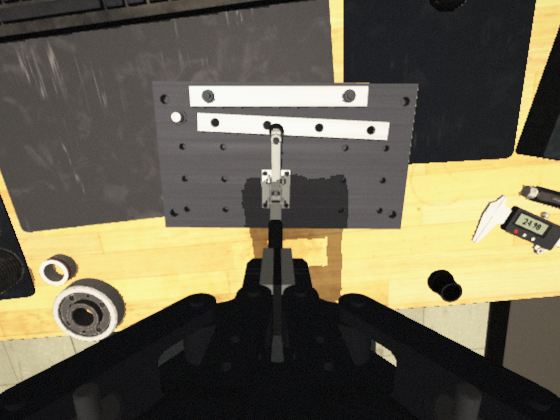

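```bash
cat >> h.py <<'E'
def measure(im,cr,rr,cf,rf,endL,endR):
    fe=strip(im,cf,*rf,.030)[1][0]; ra=strip(im,cr,*rr,.040)
    c=(ra[0][0]+ra[1][0])/2; near=fe
    g=im["pixels"].mean(2)
    def end(row,a,b,first):
        k=np.where(g[row,a:b]>150)[0]; return [a+(k[0]-.5 if first else k[-1]+.5),row]
    eL,eR=toF(ray(im,[end(*endL,True),end(*endR,False)],.04))
    ys=np.array([-.0100,-.200]) # F y positions -> rail centre-line and fence-face x
    def xat(s,fy):  # intersect line x=s0*y+s1 with F y=fy
        p=O+fy*EY; t=(np.polyval(s,p[1])-p[0])/(EX[0]-s[0]*EX[1]); return t
    for fy in(-.02,-.11,-.2): print(f"fy {fy}: fence face {1e3*xat(fe,fy)+.5:.1f} rail ctr {1e3*xat(c,fy):.1f} width {1e3*(xat(ra[0][0],fy)-xat(ra[1][0],fy)):.1f} gap {1e3*(xat(fe,fy)-xat(c,fy))-9.5:.1f}")
    print("ends y",eL[1],eR[1])
E
python3 - <<'E'
from h import *
im=pickle.load(open("w3.pkl","rb"))
measure(im,[*range(205,262),*range(290,380)],(109,143),[*range(220,335)],(80,109),(122,185,215),(130,370,400))
g=im["pixels"].mean(2); k=g[108:128,166:188]>150; ys,xs=np.where(k); print("pin",toF(ray(im,[[xs.mean()+166,ys.mean()+108]],.036)))
E
```

```text
fy -0.02: fence face -0.4 rail ctr -17.3 width 21.1 gap 6.9
fy -0.11: fence face -0.5 rail ctr -21.7 width 21.0 gap 11.2
fy -0.2: fence face -0.5 rail ctr -26.0 width 21.0 gap 15.5
ends y -0.018642754460549485 -0.23955108467556402
pin [[-0.01219949  0.00614896]]
```

```bash
python3 - <<'E'
from h import *
t0=r.current_t()
go(-.065,-.18,.15,.4); go(-.065,-.18,.052,.4); go(-.0423,-.18,.052,.08)
print(r.current_t()-t0)
go(-.065,-.18,.052,.2); go(-.065,-.275,.15,.4); go(-.0195,-.275,.10,.4); go(-.0195,-.275,.052,.3)
b=Fm(6); go(-.0195,-.241,.052,.06); print((Fm()-b).round(2),r.current_t()-t0)
for y in np.arange(-.240,-.226,.001):
    go(-.0195,y,.052,.05); f=Fm()-b; print(round(y,4),f.round(2))
    if f[1]<-3: break
go(-.0195,y-.006,.052,.1); go(-.0195,y-.03,.10,.3);go(-.08,-.11,.30,.4)
im=wrist("w4"); print(r.current_t()-t0,r.current_t())
try: measure(im,[*range(205,262),*range(290,370)],(109,143),[*range(220,335)],(80,107),(122,168,215),(124,350,400))
except Exception as e: print(e)
E
```

```text
1.3915999999999986
[-0.52 -0.29 -0.72] 3.5749999999999993
-0.24 [-0.9  -1.57 -0.81]
-0.239 [-0.88 -2.45 -0.96]
-0.238 [-0.38 -2.36 -1.37]
-0.237 [-0.63 -1.35 -1.22]
-0.236 [-0.55 -2.13 -1.22]
-0.235 [-0.44 -1.93 -0.78]
-0.234 [-0.59 -1.9  -1.07]
-0.233 [-0.65 -2.26 -1.06]
-0.232 [-0.6  -1.96 -0.9 ]
-0.231 [-1.04 -6.08 -1.75]
7.824999999999999 21.5167
fy -0.02: fence face -0.7 rail ctr -17.3 width 20.9 gap 6.5
fy -0.11: fence face -0.4 rail ctr -17.1 width 20.8 gap 6.6
fy -0.2: fence face -0.1 rail ctr -16.9 width 20.7 gap 6.7
ends y 0.0009568628965153981 -0.22034338935403197
```

View pics/w4.png

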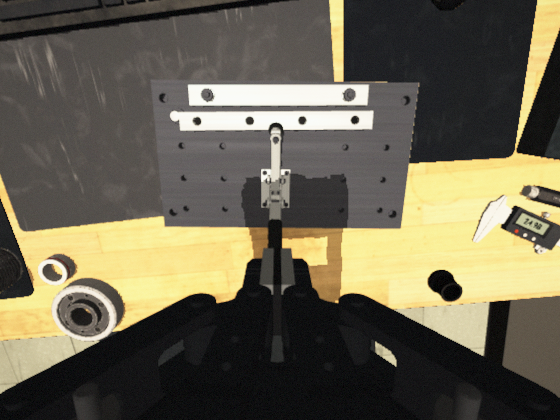

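```bash
cat >> h.py <<'E'
def feel(fy,x0,lim=-.028,thr=5.,step=.0005):
    b=Fm(6); go(x0,fy,.052,.06); x=x0; n=0; log=[]
    while x<lim:
        x+=step; go(x,fy,.052,.03); f=(Fm(3)-b)[0]; log.append((round(x*1e3,1),round(-f,1)))
        if -f>thr: break
    print("feel",fy,log[-9:]); return x
E
python3 - <<'E'
from h import *
t0=r.current_t()
go(-.060,-.175,.15,.4); go(-.060,-.175,.052,.4); go(-.0372,-.175,.052,.06)
hop(-.055,-.045); x=feel(-.045,-.0385,lim=-.031); print(r.current_t()-t0)
hop(-.055,-.175,back=.02); x=feel(-.175,-.0375,lim=-.031); print(r.current_t()-t0)
go(-.06,-.175,.052,.2); go(-.08,-.11,.30,.5)
im=wrist("w5"); print(r.current_t()-t0,r.current_t())
measure(im,[*range(205,262),*range(290,365)],(106,140),[*range(220,335)],(80,103),(117,180,215),(117,350,400))
E
```

```text
feel -0.045 [(-35.5, np.float64(2.2)), (-35.0, np.float64(1.9)), (-34.5, np.float64(1.5)), (-34.0, np.float64(1.3)), (-33.5, np.float64(1.9)), (-33.0, np.float64(1.7)), (-32.5, np.float64(1.5)), (-32.0, np.float64(2.5)), (-31.5, np.float64(5.5))]
7.316600000000001
feel -0.175 [(-35.0, np.float64(0.5)), (-34.5, np.float64(0.4)), (-34.0, np.float64(0.9)), (-33.5, np.float64(2.7)), (-33.0, np.float64(2.2)), (-32.5, np.float64(1.1)), (-32.0, np.float64(1.1)), (-31.5, np.float64(1.3)), (-31.0, np.float64(5.4))]
12.891599999999997
13.899999999999999 35.4167
fy -0.02: fence face 5.2 rail ctr -9.9 width 22.0 gap 5.1
fy -0.11: fence face 5.2 rail ctr -9.8 width 22.0 gap 5.1
fy -0.2: fence face 5.2 rail ctr -9.8 width 22.0 gap 5.1
ends y 0.0011604894619293964 -0.22098000527818817
```

```bash
python3 - <<'E'
from h import *
im=pickle.load(open("w5.pkl","rb"));c=im["pixels"][75:140,150:410,::-1]
cv2.imwrite("pics/c5.png",cv2.resize(c,None,fx=3,fy=3,interpolation=cv2.INTER_NEAREST))
g=im["pixels"].mean(2).astype(int)
for col in(200,240,320,360): print(col,g[80:130,col].tolist())
E
```

```text
200 [104, 100, 104, 108, 105, 102, 122, 220, 249, 248, 249, 249, 249, 248, 248, 248, 248, 248, 248, 249, 249, 249, 249, 249, 248, 248, 243, 238, 247, 248, 245, 243, 227, 110, 38, 39, 38, 40, 38, 40, 148, 234, 244, 244, 246, 227, 108, 101, 105, 103]
240 [98, 98, 99, 104, 101, 95, 122, 217, 248, 248, 248, 248, 249, 249, 249, 248, 249, 249, 249, 249, 249, 249, 249, 249, 249, 248, 243, 238, 246, 245, 246, 248, 249, 249, 248, 249, 249, 250, 249, 249, 247, 247, 246, 246, 246, 225, 102, 99, 101, 103]
320 [83, 86, 85, 90, 98, 97, 121, 206, 243, 244, 245, 246, 246, 247, 247, 247, 247, 247, 247, 247, 246, 247, 248, 247, 246, 244, 244, 245, 244, 243, 244, 247, 248, 248, 249, 249, 249, 249, 249, 249, 248, 247, 245, 246, 246, 219, 93, 95, 99, 97]
360 [30, 31, 31, 33, 64, 96, 117, 206, 243, 243, 245, 245, 245, 246, 245, 244, 246, 245, 243, 244, 245, 245, 246, 245, 244, 243, 244, 243, 241, 243, 242, 244, 244, 242, 239, 234, 235, 239, 243, 246, 244, 242, 240, 242, 236, 172, 66, 75, 95, 97]
```

View pics/c5.png

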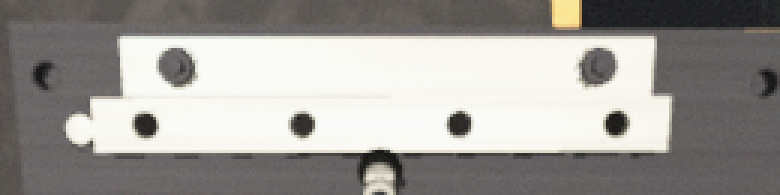

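```bash
python3 - <<'E'
from h import *
t0=r.current_t()
a=pickle.load(open("w4.pkl","rb"));b5=pickle.load(open("w5.pkl","rb"))
for im in(a,b5): print("fence far edge",strip(im,[*range(200,355)],76,100,.030)[0][0])
go(-.08,-.25,.15,.5); go(-.0105,-.25,.08,.5); go(-.0105,-.25,.052,.3); b=Fm(6); go(-.0105,-.2335,.052,.08)
for y in np.arange(-.233,-.2285,.0005):
    go(-.0105,y,.052,.03); f=Fm(3)-b; print(round(y,4),f.round(1))
    if f[1]<-4: break
print(r.current_t()-t0)
go(-.0105,y-.006,.052,.1); go(-.0105,y-.02,.08,.4)
go(-.055,-.175,.08,.5); go(-.055,-.175,.052,.4); feel(-.175,-.0325,lim=-.0298,thr=4.5); print(r.current_t()-t0)
hop(-.05,-.045,back=.015); feel(-.045,-.033,lim=-.030,thr=4.5); print(r.current_t()-t0)
go(-.06,-.045,.052,.2); go(-.08,-.11,.30,.5)
im=wrist("w6"); print(r.current_t()-t0,r.current_t())
print("fence far edge",strip(im,[*range(200,355)],76,100,.030)[0][0],"rail near",strip(im,[*range(210,255),*range(290,360)],105,135,.04)[1])
E
```

```text
fence far edge [0.09275044 0.65084461]
fence far edge [0.09265826 0.65025509]
-0.233 [-0.7  0.2 -1.1]
-0.2325 [-0.2  0.3 -0.9]
-0.232 [-0.1 -1.  -0.5]
-0.2315 [-0.7 -3.4 -1.5]
-0.231 [-0.3 -6.3 -2.1]
2.9750000000000014
feel -0.175 [(-32.0, np.float64(0.8)), (-31.5, np.float64(-0.0)), (-31.0, np.float64(4.1)), (-30.5, np.float64(7.3))]
5.725000000000001
feel -0.045 [(-32.5, np.float64(-0.4)), (-32.0, np.float64(0.3)), (-31.5, np.float64(0.2)), (-31.0, np.float64(3.4)), (-30.5, np.float64(6.4))]
9.0916
10.1083 45.525
fence far edge [0.09381792 0.65024158] rail near (array([0.09380884, 0.60706193]), np.float64(1.0))
```

```bash
python3 - <<'E'
from h import *
t0=r.current_t(); fx,fy=-.158,-.110
go(fx,fy,.150,.4); b=Fm(6); pk=0
go(fx,fy,.084,.08); print((Fm(3)-b).round(1))
z=.084
while z>.064:
    z-=.001; go(fx,fy,z,.04); f=(Fm(2)-b); print(round(z,4),f.round(1))
    if f[2]>22: break
print(r.current_t()-t0, r.current_tool_pos())
go(fx,fy,.16,.3); go(-.10,-.11,.30,.4)
im=wrist("w7"); s=optics.get_image("side"); print(r.current_t())
cv2.imwrite("pics/m7.png",np.hstack([cv2.resize(im["pixels"][70:280,140:420,::-1],(400,300)),cv2.resize(s["pixels"][170:320,150:350,::-1],(400,300))]))
E
```

```text
[-0.1  0.6 -0.5]
0.083 [-0.2  0.2 -0.4]
0.082 [-0.5  0.5  0.2]
0.081 [-0.5  0.1 -0.3]
0.08 [-0.4 -0.2 -0.7]
0.079 [ 0.8  0.1 -0.4]
0.078 [ 0.4  0.4 -0.1]
0.077 [-0.3  0.3 -0.5]
0.076 [-0.9  0.5 -0.6]
0.075 [-0.6 -0.2 -0.3]
0.074 [-0.7  0.9 -0.8]
0.073 [-3.  -0.2  8.6]
0.072 [-8.  -0.9 23.3]
4.825000000000003 [0.47158435 0.02318534 0.07322331]
51.4167
```

View pics/m7.png

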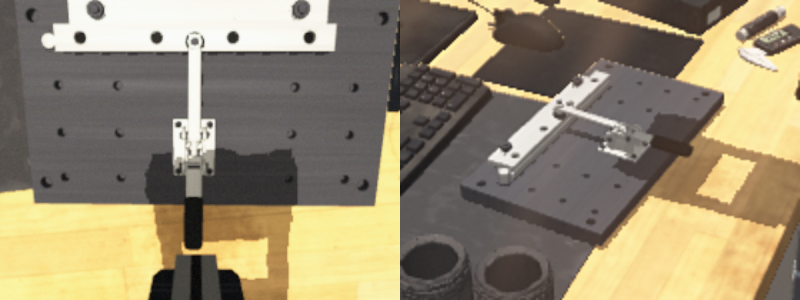

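```bash
python3 - <<'E'
from h import *
im=pickle.load(open("w7.pkl","rb"))
for v in(210,220,230,240):
    u=275; d=im["depth"][v,u-1:u+2]; d=np.median(d); P=im["wfc"]@[(u-im["cx"])/im["fx"]*d,(v-im["cy"])/im["fy"]*d,d,1]; print(toF(P[:2]).round(4),P[2].round(4))
g=im["pixels"].mean(2)
ne=strip(im,[*range(205,255),*range(300,360)],90,120,.04)[1]; fa=strip(im,[*range(205,350)],60,85,.03)[0]; print(ne,fa,toF(ray(im,[[140+54*.7,96]],.04)))
r.hand_in(); print(r.current_t())
E
```

```text
[-0.1404 -0.1085] 0.0506
[-0.1526 -0.1084] 0.052
[-0.1656 -0.1084] 0.0516
[-0.1786 -0.1084] 0.0519
(array([0.09323941, 0.60745399]), np.float64(1.0)) (array([0.09322937, 0.65053991]), np.float64(0.9379310344827586)) [[-1.02862074e-02  5.66371167e-05]]
the job is handed in; nothing more can be done
the job is handed in; nothing more can be done
```

The rail is flush on the fence, against the stop pin and clamped. I handed the job in at about 51.5 s of the 72 s allowed. The hand-in gives no verdict, so success rests on my own checks below.

**How it was done:** I slid the rail towards the fence with short pushes on alternate sides of the clamp. Then I pushed it left against the stop pin and fed it onto the fence in 0.5 mm steps. Before clamping I pressed it home again:

| Contact | Force at contact |
|---|---|
| Stop pin | 6.3 N |
| Fence, right side | 7.3 N |
| Fence, left side | 6.4 N |

Both fence contacts came at the same tool position. I then pressed the clamp handle down to its hard stop (about 23 N) and backed the arm away.

**Last checks, after clamping:**
- **Rail and fence:** their edges are parallel to within 0.0001 rad, with no visible gap between them.
- **Left end:** about 0.1 mm from the pin's face, read by eye from the image.
- **Fence:** it does not appear to have moved; its far edge stayed within about 0.6 mm across all pictures.
- **Clamp handle:** level along its length, its top at 51–52 mm against 51.5 mm expected when locked.
- **Bystanders:** I saw no sign of disturbance, but took no measurement of them at the end.

**Disagreements:**
- An automatic gap reading taken after the first contact gave 5 mm. I put that down to a badly chosen image window, because the rail and fence had merged into one bright area. The enlarged picture and the force readings showed the rail flush.
- While the rail slid, the force readings taken between steps were mostly small, so I judged its travel from the images.

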